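Move the rinsed sanding blocks to the carrying rack in grit order

TASK

The four wet-sanding blocks have drained and must go from the steel drain rack into the empty wooden carrying rack. Worn blocks show no grit mark, only their place in the row tells coarse from fine, so keep the order: each block goes into the bay of the carrying rack that matches its bay in the drain rack, counted from the left. Stand each one on its edge as it stands now, in the middle of its bay and parallel to the battens.

Things in the scene. Friction and masses are not known exactly. Their poses are not given: they have to be found in the camera images.
- felt_block_mid (a point): Pale wooden sanding block with a grey felt sole on one long side, 125 long, 40 thick (felt included), 66 mm tall as it stands on edge; the thickest. Its point lies at the block's centre, half-way up; x along its length, y through its thickness, z up as it stands.
- thin_block_mid (a point): Tan sanding block, 81 long, 28 thick, 61 mm tall as it stands on edge; the shortest in length. Its point lies at the block's centre, half-way up; x along its length, y through its thickness, z up as it stands.
- black_block_mid (a point): Black rubber sanding block, 140 long, 26 thick, 74 mm tall as it stands on edge; the longest and tallest. Its point lies at the block's centre, half-way up; x along its length, y through its thickness, z up as it stands.
- cork_block_mid (a point): Plain cork sanding block, 112 long, 34 thick, 60 mm tall as it stands on edge. Its point lies at the block's centre, half-way up; x along its length, y through its thickness, z up as it stands.
- drain_rack: Steel slatted drain rack on a grey drip tray, 190 x 348 mm, fixed, left or right of the other; holds the blocks at the start, one a bay, lengths along x. Origin: on the table under its centre; x away from the robot, y left along the row, z up. Bay centres x = 0, y = 111, 37, -37, -111 mm, left to right. Deck at z = 24 mm; wire hoops between bays, 4 mm thick, tops at z = 38.
- carry_rack: Wooden carrying rack, 196 x 348 mm, fixed, empty. Origin: on the table under its centre; x away from the robot, y left along the row. Bay centres x = 0, y = 111, 37, -37, -111 mm, left to right. Bay floor z = 24 mm; battens between bays 8 mm wide, tops z = 38; lips front and back at x = 88 to 98, tops z = 36; end posts with dowel hand grips outside y = 159, tops z = 80 mm.
There are look-alikes about, which are no part of the job. What is shaped like the part that bears black_block_mid but turquoise is not meant. What is shaped like the part that bears felt_block_mid but orange is not meant.

How it is judged:
At the end, for the whole second after the job is handed in: Each block stands on edge on the carrying rack's floor (height within 6 mm, upright within 0.12 rad), in the bay with the same number from the left as its starting bay, within 12 mm of the bay's centre across and 15 mm along it, parallel to the battens within 0.17 rad, released and at rest ((y of felt_block_mid in the frame of carry_rack between -0.123 and -0.099 m or y of felt_block_mid in the frame of carry_rack between -0.049 and -0.025 m or y of felt_block_mid in the frame of carry_rack between 0.025 and 0.049 m or y of felt_block_mid in the frame of carry_rack between 0.099 and 0.123 m) and x of felt_block_mid in the frame of carry_rack between -0.015 and 0.015 m and z of felt_block_mid in the frame of carry_rack between 0.051 and 0.063 m and angle between each of felt_block_mid, thin_block_mid, black_block_mid, cork_block_mid's own z axis and vertical below 0.12 rad and angle between the x axis of each of felt_block_mid, thin_block_mid, black_block_mid, cork_block_mid and the x axis of carry_rack, either way round below 0.17 rad and linear speed of each of felt_block, thin_block, black_block, cork_block below 0.02 m/s and (y of thin_block_mid in the frame of carry_rack between -0.123 and -0.099 m or y of thin_block_mid in the frame of carry_rack between -0.049 and -0.025 m or y of thin_block_mid in the frame of carry_rack between 0.025 and 0.049 m or y of thin_block_mid in the frame of carry_rack between 0.099 and 0.123 m) and x of thin_block_mid in the frame of carry_rack between -0.015 and 0.015 m and z of thin_block_mid in the frame of carry_rack between 0.0483 and 0.0603 m and (y of black_block_mid in the frame of carry_rack between -0.123 and -0.099 m or y of black_block_mid in the frame of carry_rack between -0.049 and -0.025 m or y of black_block_mid in the frame of carry_rack between 0.025 and 0.049 m or y of black_block_mid in the frame of carry_rack between 0.099 and 0.123 m) and x of black_block_mid in the frame of carry_rack between -0.015 and 0.015 m and z of black_block_mid in the frame of carry_rack between 0.0551 and 0.0671 m and (y of cork_block_mid in the frame of carry_rack between -0.123 and -0.099 m or y of cork_block_mid in the frame of carry_rack between -0.049 and -0.025 m or y of cork_block_mid in the frame of carry_rack between 0.025 and 0.049 m or y of cork_block_mid in the frame of carry_rack between 0.099 and 0.123 m) and x of cork_block_mid in the frame of carry_rack between -0.015 and 0.015 m and z of cork_block_mid in the frame of carry_rack between 0.048 and 0.06 m and ((horizontal distance between drain_rack and carry_rack between 0.4279 and 0.4427 m and distance of felt_block_mid from where it was at the start of the episode between 0.401 and 0.4696 m and distance of thin_block_mid from where it was at the start of the episode between 0.401 and 0.4696 m and distance of black_block_mid from where it was at the start of the episode between 0.401 and 0.4696 m and distance of cork_block_mid from where it was at the start of the episode between 0.401 and 0.4696 m) or (horizontal distance between drain_rack and carry_rack between 0.4425 and 0.4573 m and distance of felt_block_mid from where it was at the start of the episode between 0.4156 and 0.4842 m and distance of thin_block_mid from where it was at the start of the episode between 0.4156 and 0.4842 m and distance of black_block_mid from where it was at the start of the episode between 0.4156 and 0.4842 m and distance of cork_block_mid from where it was at the start of the episode between 0.4156 and 0.4842 m) or (horizontal distance between drain_rack and carry_rack between 0.4571 and 0.4719 m and distance of felt_block_mid from where it was at the start of the episode between 0.4302 and 0.4988 m and distance of thin_block_mid from where it was at the start of the episode between 0.4302 and 0.4988 m and distance of black_block_mid from where it was at the start of the episode between 0.4302 and 0.4988 m and distance of cork_block_mid from where it was at the start of the episode between 0.4302 and 0.4988 m) or (horizontal distance between drain_rack and carry_rack between 0.4717 and 0.4865 m and distance of felt_block_mid from where it was at the start of the episode between 0.4448 and 0.5134 m and distance of thin_block_mid from where it was at the start of the episode between 0.4448 and 0.5134 m and distance of black_block_mid from where it was at the start of the episode between 0.4448 and 0.5134 m and distance of cork_block_mid from where it was at the start of the episode between 0.4448 and 0.5134 m) or (horizontal distance between drain_rack and carry_rack between 0.4863 and 0.5011 m and distance of felt_block_mid from where it was at the start of the episode between 0.4594 and 0.528 m and distance of thin_block_mid from where it was at the start of the episode between 0.4594 and 0.528 m and distance of black_block_mid from where it was at the start of the episode between 0.4594 and 0.528 m and distance of cork_block_mid from where it was at the start of the episode between 0.4594 and 0.528 m) or (horizontal distance between drain_rack and carry_rack between 0.5009 and 0.5157 m and distance of felt_block_mid from where it was at the start of the episode between 0.474 and 0.5426 m and distance of thin_block_mid from where it was at the start of the episode between 0.474 and 0.5426 m and distance of black_block_mid from where it was at the start of the episode between 0.474 and 0.5426 m and distance of cork_block_mid from where it was at the start of the episode between 0.474 and 0.5426 m))); the robot touches nothing.
It also fails if it takes over 102 s, if anything falls off the work surface, if the arm or the gripper's body presses on something with over 40 N, if the wrist force passes 120 N, or if a joint passes its speed limit or range.

ROBOT

A 6-joint arm with a two-finger parallel gripper is mounted at the origin on the work surface; the furniture and walls round the work are solid. World frame = base frame: x ahead of the robot, y to its left, z up, the work surface at z = 0. Lengths are in m, angles in rad, forces in N, time in s.
With the tool pointing down it reaches from about 0.325 to 0.9 m from the base axis. Payload 6.1 kg.
Tool frame: the origin (TCP) lies midway between the tips of the shut fingers; the grasp point (between the pads) lies 19 mm behind it; x points along the fingers, y is the direction in which the jaws open and shut, and the axes are right-handed (so a half turn about x gives the same grasp; the last joint's range is limited). The gripper opens to 85 mm and grips with 20 to 120 N. Pads are 22 mm wide; open, the fingers measure 114 mm over their backs; the gripper's body (76 mm by 85 mm) begins 54 mm behind the grasp point. The pads swing forward as they close: fully open they stand 13 mm farther back than shut.
Start: joints at [0.991, 0.22, 1.526, -0, 1.395, -0.126], TCP at [0.274, 0.562, 0.231] pointing down, gripper open.
Joint ranges: [-2.98, 2.98], [-0.91, 2.08], [0.09, 2.57], [-1.24, 4.39], [0.2, 2.65], [-2.68, 2.68]. Speed limits (rad/s): [2.57, 2.57, 3.01, 3.14, 3.14, 3.14].

INTERFACE

Orientations are given as [roll, pitch, yaw] about the fixed x, y, z axes, in that order (R = Rz(yaw) Ry(pitch) Rx(roll)).
In Python, from plant import movep, move_l, set_joints, gripper_to, hold, inverse_kinematics, observe, get_image, get_calibration, Unreachable, job_done gives the robot as it stands. Calls block until the motion is done:
- movep(position, orientation): joint-space move of the TCP to a pose.
- move_l(position, feed=0.15, rotation=None, max_force=None): straight line of the TCP; rotation=None keeps the orientation; feed is the mean speed in m/s. With max_force (N) it stops when the force on the tool has changed by that much, and returns True; else False.
- set_joints(angles): joint-space move.
- gripper_to(opening, f_grip=None): finger opening in m; f_grip is the grip in N (None keeps the last); returns when the fingers have stopped.
- hold(seconds).
- inverse_kinematics(position, orientation): joint angles nearest the present ones, or None.
- observe(): the state.
- get_image(name): name is "scene" or "top"; returns (picture, depth): 400x640x3 uint8, red, green, blue; 400x640 float32, m along the optical axis (not along the pixel's ray), 0 where there is no reading.
- get_calibration(name): a dict with "intrinsics" (3x3 intrinsics, pixels), "world_from_camera" (4x4, takes a point from camera to world coordinates). Camera axes: x right, y down, z forward; pixel columns grow to the right and rows downward; lengths in m; the calibration is good to about 2 mm. A picture is of the moment at which its call begins. get_calibration takes no time and is no camera call.
A pose or a line that the arm cannot do raises Unreachable and nothing moves.
- job_done(): hands the job in, once; it reports no verdict.
The state is a dict: "time_s": time; "q": joint angles; "joint_velocities": joint speeds; "joint_torque": joint torques, N m; "eef_pos": TCP position; "tcp_rot": TCP orientation; "ft_force": force on the tool from outside, world axes, zero at the start; "torque": the same for the moment, N m; "opening": finger opening in m.
Only numpy, scipy, OpenCV 4.12 (cv2) and the standard library are available. Lean on these libraries where they do the work, as an engineer would, in place of code of your own. Each camera call takes 0.05 s, during which the arm holds its last target.

## Working session

There is one attempt and no reset: what is moved stays moved. The work goes in short steps, each a Python script; the robot and the scene stay as the last script left them, time stands still between calls to the robot, and variables do not carry over. Pictures are saved under pics/ and viewed, and the job is handed in when it is done.

```bash
ls; mkdir -p pics
python3 - <<'E'
from plant import *
import cv2,numpy as np
for n in("scene","top"):
    im,d=get_image(n); cv2.imwrite(f"pics/{n}0.png",im[:,:,::-1]); np.savez(f"{n}0.npz",im=im,d=d)
    c=get_calibration(n); print(n,c)
o=observe(); print(o)
E
```

```text
pics
scene {'intrinsics': array([[433.63461445,   0.        , 318.28727819],
       [  0.        , 433.63461445, 203.89530621],
       [  0.        ,   0.        ,   1.        ]]), 'world_from_camera': array([[ 0.49775217, -0.67782235,  0.54110964, -0.37044322],
       [-0.86726693, -0.38212043,  0.31911134, -0.38985629],
       [-0.00953175, -0.62812486, -0.77805418,  1.21898419],
       [ 0.        ,  0.        ,  0.        ,  1.        ]])}
top {'intrinsics': array([[411.57393447,   0.        , 314.77916131],
       [  0.        , 411.57393447, 206.03894034],
       [  0.        ,   0.        ,   1.        ]]), 'world_from_camera': array([[-0.01093905, -0.99672639,  0.08010522,  0.33976103],
       [-0.99993323,  0.01120215,  0.00283582,  0.08075331],
       [-0.00372389, -0.08006885, -0.99678238,  1.2394132 ],
       [ 0.        ,  0.        ,  0.        ,  1.        ]])}
{'time_s': 0.1, 'q': array([ 9.90906881e-01,  2.21159748e-01,  1.52750422e+00, -4.25399936e-05,
        1.39473257e+00, -1.26110003e-01]), 'joint_velocities': array([ 7.36827997e-04,  1.62329098e-03, -2.01622992e-03,  2.00493014e-03,
       -3.45195919e-05,  1.11729738e-03]), 'joint_torque': array([ 1.11948273e-03, -4.98242784e+01, -3.90547800e+01, -2.09723239e-04,
        5.79702028e-03, -8.81659707e-05]), 'eef_pos': array([0.27369061, 0.56126467, 0.23029694]), 'tcp_rot': array([-1.67370015,  1.56899195, -2.12747211]), 'ft_force': array([ 0.42707491, -0.13858412, -0.12267497]), 'torque': array([ 5.00235694e-05, -2.44916949e-02, -5.17928005e-02]), 'opening': 0.08528312026405621}
```

View pics/scene0.png

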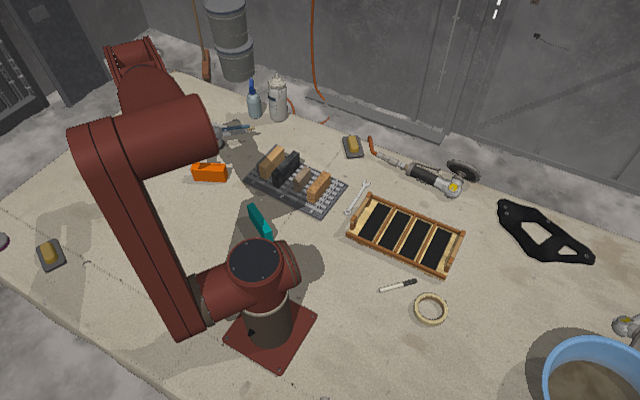

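View pics/top0.png

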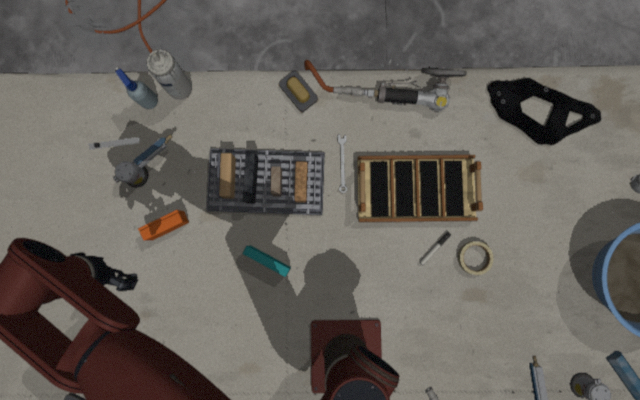

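The top view shows the drain rack at about (266,181), holding felt (226,175), black (250,176), thin (276,180) and cork (301,182). The carry rack is at about (419,186). The look-alikes are orange (163,225) and turquoise (267,261), both off the rack. Next I'll take a close crop and measure from depth.

```bash
cat > h.py <<'E'
import numpy as np,cv2
from plant import *
def cloud(n,d):
    c=get_calibration(n);K=c["intrinsics"];T=c["world_from_camera"]
    v,u=np.mgrid[0:d.shape[0],0:d.shape[1]]
    p=np.stack([(u-K[0,2])/K[0,0]*d,(v-K[1,2])/K[1,1]*d,d],-1)
    return p@T[:3,:3].T+T[:3,3]
def px(n,P):
    c=get_calibration(n);T=np.linalg.inv(c["world_from_camera"]);K=c["intrinsics"]
    q=(np.atleast_2d(P)@T[:3,:3].T+T[:3,3])@K.T; return q[:,:2]/q[:,2:]
E
python3 - <<'E'
from h import *
z=np.load("top0.npz");im,d=z["im"],z["d"]
a=cv2.resize(im[138:225,200:330],None,fx=6,fy=6,interpolation=cv2.INTER_CUBIC)
cv2.imwrite("pics/drain.png",a[:,:,::-1])
a=cv2.resize(im[140:230,350:490],None,fx=5.7,fy=5.7,interpolation=cv2.INTER_CUBIC)
cv2.imwrite("pics/carry.png",a[:,:,::-1])
P=cloud("top",d); np.set_printoptions(precision=4,suppress=True)
for nm,(u,v) in dict(felt=(226,175),black=(250,176),thin=(276,180),cork=(301,182),trayc=(264,205),table=(335,230)).items(): print(nm,P[v,u])
# blocks: cluster z
m=(P[...,2]>0.065)&(P[...,2]<0.12); m[:, :205]=0; m[:,490:]=0; m[:140]=0; m[225:]=0
n,l,s,c=cv2.connectedComponentsWithStats(m.astype(np.uint8))
for i in range(1,n):
    if s[i,4]<15: continue
    q=P[l==i]; r=cv2.minAreaRect(q[:,:2].astype(np.float32)*1000)
    print(s[i],"mean",q.mean(0),"zmed",np.median(q[:,2]),"rect",r)
for nm,b in dict(drain=(204,328),carry=(352,490)).items():
    m=(P[...,2]>0.010)&(P[...,2]<0.15); k=np.zeros_like(m);k[140:228,b[0]:b[1]]=1
    q=P[m&k]; print(nm,cv2.minAreaRect(q[:,:2].astype(np.float32)*1000),np.percentile(q[:,:2],[1,99],axis=0))
E
```

```text
felt [0.5223 0.3328 0.0933]
black [0.5173 0.2639 0.1018]
thin [0.5079 0.1931 0.0837]
cork [0.5017 0.1224 0.081 ]
trayc [0.4421 0.2345 0.026 ]
table [0.3664 0.0243 0.0003]
[216 153  17  45 704] mean [0.5228 0.3393 0.088 ] zmed 0.0893163741856694 rect ((524.4268188476562, 341.182373046875), (41.15878677368164, 125.85249328613281), 88.06310272216797)
[242 153  15  50 543] mean [0.5145 0.2679 0.0952] zmed 0.09737210347154246 rect ((515.3699951171875, 269.6968994140625), (27.18059539794922, 139.32818603515625), 85.74214935302734)
[474 161   9  51 306] mean [ 0.4845 -0.3808  0.074 ] zmed 0.0734213583428488 rect ((486.1071472167969, -382.5146179199219), (143.8799591064453, 17.125638961791992), 0.7970932722091675)
[294 162  13  40 479] mean [0.5031 0.1246 0.0833] zmed 0.08353397709670474 rect ((504.0818786621094, 124.92939758300781), (34.23917770385742, 110.92028045654297), 87.81226348876953)
[359 163   7  50 278] mean [ 0.487  -0.0503  0.0742] zmed 0.073680349343765 rect ((485.7718505859375, -50.639286041259766), (15.182504653930664, 141.75723266601562), 89.7994155883789)
[270 167  11  29 286] mean [0.5055 0.1952 0.0831] zmed 0.08377966169613738 rect ((506.157470703125, 196.0931854248047), (27.338878631591797, 79.5699462890625), 88.07431030273438)
drain ((513.9200439453125, 232.89120483398438), (348.1572265625, 190.44070434570312), 87.24467468261719) [[0.4183 0.0624]
 [0.6098 0.4039]]
carry ((485.8673095703125, -214.49461364746094), (197.57984924316406, 353.67120361328125), 0.197525292634964) [[ 0.389  -0.3873]
 [ 0.5822 -0.0441]]
```

View pics/drain.png

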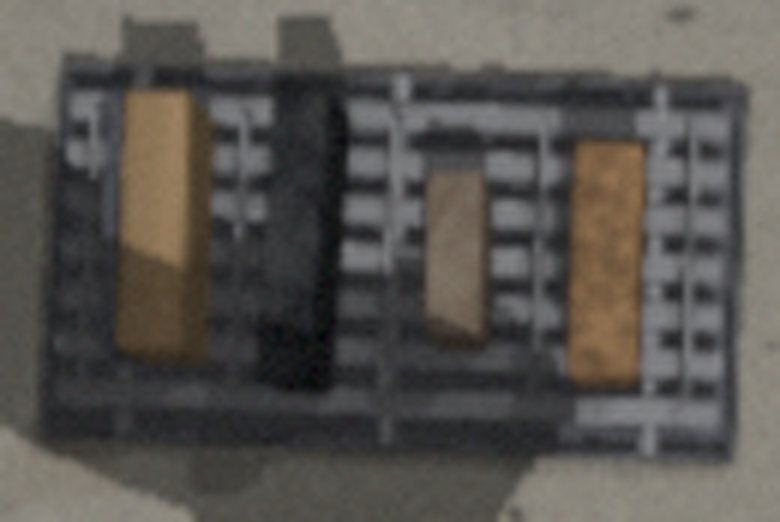

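View pics/carry.png

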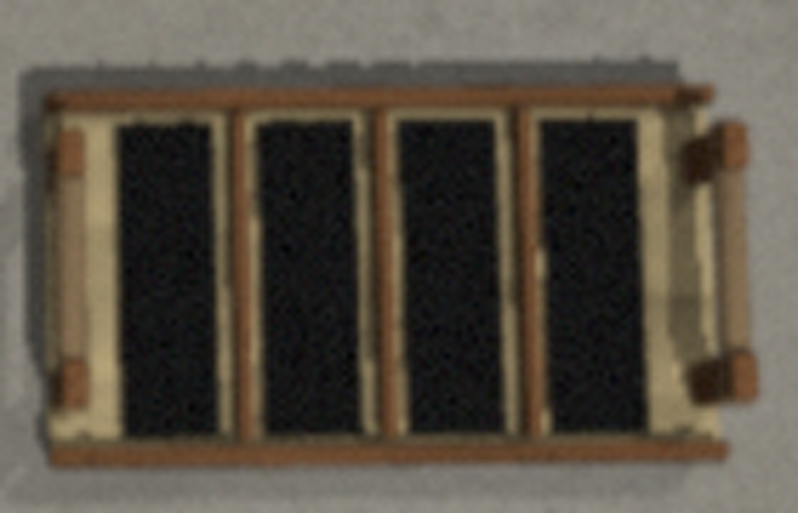

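The close crops confirm the order felt, black, thin, cork. The carry rack is empty, with its battens visible. Next I'll refine the poses using top faces and battens, with the scene camera as a cross-check.

Run:
```python
from h import *
np.set_printoptions(precision=4,suppress=True)
P=cloud("top",np.load("top0.npz")["d"]); S=cloud("scene",np.load("scene0.npz")["d"])
top=dict(felt=.090,black=.098,thin=.085,cork=.084)
ap=dict(felt=(.524,.341),black=(.515,.268),thin=(.506,.195),cork=(.503,.125))
for n in top:
  for nm,C in(("top",P),("scene",S)):
    dd=C[...,:2]-np.array(ap[n])
    m=(abs(C[...,2]-top[n])<.006)&(abs(dd[...,0])<.085)&(abs(dd[...,1])<.033)
    q=C[m]
    if len(q)<20: print(n,nm,"few",len(q));continue
    r=cv2.minAreaRect(q[:,:2].astype(np.float32)*1000)
    e=q[:,:2]-q[:,:2].mean(0); w=np.linalg.svd(e,full_matrices=False)[2][0]; yaw=np.degrees(np.arctan(w[1]/w[0]))
    print(n,nm,len(q),"z",np.median(q[:,2]),"mean",q.mean(0)[:2],"pcayaw",yaw,"rect",np.round(r[0],1),np.round(r[1],1),round(r[2],1))
# carry: battens
for nm,C in(("top",P),("scene",S)):
  m=(C[...,2]>.031)&(C[...,2]<.045)&(C[...,0]>.41)&(C[...,0]<.56)&(C[...,1]>-.37)&(C[...,1]<-.06)
  q=C[m]
  for y0 in(-.142,-.216,-.29):
    k=q[abs(q[:,1]-y0)<.018]; f=np.polyfit(k[:,0]-.486,k[:,1],1); print(nm,"batten",len(k),"y@.486",f[1],"slope",f[0],"std",np.std(k[:,1]-np.polyval(f,k[:,0]-.486)))
  m=(C[...,2]>.029)&(C[...,2]<.045)&(C[...,1]>-.36)&(C[...,1]<-.07)
  q=C[m]
  for x0 in(.393,.579):
    k=q[abs(q[:,0]-x0)<.010]; f=np.polyfit(k[:,1]+.216,k[:,0],1); print(nm,"lip",len(k),"x@-.216",f[1],"slope",f[0])
```

```text
felt top 622 z 0.08969712790579387 mean [0.5238 0.3409] pcayaw -1.300751350577789 rect [524.9 341.4] [ 40.9 124.2] 88.3
felt scene 281 z 0.0907445282087116 mean [0.5247 0.3407] pcayaw -1.1921737306246338 rect [526.3 341.6] [ 45.  124.9] 88.1
black top 460 z 0.0979058451857161 mean [0.5156 0.2694] pcayaw -3.676005924203428 rect [515.8 269.6] [ 27.  137.1] 86.2
black scene 231 z 0.09876876367102505 mean [0.5126 0.2696] pcayaw -3.8270993296798395 rect [516.2 270.1] [ 30. 139.] 85.6
thin top 265 z 0.08396162495935622 mean [0.5062 0.1959] pcayaw -2.2021301737099583 rect [506.9 196. ] [26.7 78.5] 86.9
thin scene 138 z 0.0853046139774346 mean [0.5078 0.1955] pcayaw -1.295936825185886 rect [509.2 196.3] [30.1 81.2] 89.8
cork top 460 z 0.08365516472852297 mean [0.5046 0.1247] pcayaw -2.702231171672229 rect [504.6 124.7] [ 33.7 109.9] 87.8
cork scene 241 z 0.08521264631239478 mean [0.5047 0.1237] pcayaw -1.9343862338951776 rect [507.6 125.1] [ 36.1 119.1] 88.4
top batten 149 y@.486 -0.1423266352573425 slope 0.0007298601147245916 std 0.0024805285574554838
top batten 154 y@.486 -0.2162230682612168 slope -0.0007214382665903405 std 0.002480494305664264
top batten 169 y@.486 -0.28994790150063704 slope 0.003012653845438816 std 0.0026681988396099385
top lip 350 x@-.216 0.39318044432064303 slope 0.0017433552183559434
top lip 360 x@-.216 0.5784126420563923 slope -0.0011712023468220527
scene batten 103 y@.486 -0.1430133616521243 slope 0.010943238714926624 std 0.0035595782237558345
scene batten 99 y@.486 -0.21697656253997444 slope -0.00335165115266021 std 0.0028519430704164123
scene batten 105 y@.486 -0.2902713639176641 slope -0.011013145974145034 std 0.003421573320533866
scene lip 337 x@-.216 0.3951785725254262 slope -0.000275043383849184
scene lip 300 x@-.216 0.5803313746773173 slope -0.0019880995903865024
```

```bash
cat >> h.py <<'E'
# name: x,y,yaw_deg,thick,bay index
B=dict(felt=(.5245,.341,-1.3,.040,0),black=(.516,.2695,-3.7,.026,1),thin=(.507,.196,-2.2,.028,2),cork=(.505,.1247,-2.3,.034,3))
C0=np.array([.486,-.2163]); BAY=[.111,.037,-.037,-.111]
ZG=.047; ZU=.165
def ori(yaw): return [0,np.pi/2,yaw]
def st(t):
    o=observe(); print(t,"t%.1f"%o["time_s"],np.round(o["eef_pos"],4),"F",np.round(o["ft_force"],1),"open %.4f"%o["opening"],flush=True)
def pick(n):
    x,y,a,t,_=B[n]; yaw=np.radians(a)
    gripper_to(t+.018,60)
    movep([x,y,ZU],ori(yaw)); st("above "+n)
    hit=move_l([x,y,ZG],feed=.12,max_force=15); st("down hit=%s"%hit)
    if hit: move_l([x,y,ZU]); raise SystemExit("contact")
    gripper_to(t-.006,60); st("gripped")
    move_l([x,y,ZU],feed=.12); st("lifted")
def place(n,dx=0,dy=0):
    t=B[n][3]; X,Y=C0[0]+dx,C0[1]+BAY[B[n][4]]+dy
    movep([X,Y,ZU],ori(0)); st("over bay")
    move_l([X,Y,ZG+.015],feed=.12)
    hit=move_l([X,Y,ZG+.0005],feed=.03,max_force=8); st("placed hit=%s"%hit)
    gripper_to(t+.018); st("open")
    move_l([X,Y,ZU],feed=.15); st("up")
E
python3 - <<'E'
from h import *
for n,(x,y,a,t,b) in B.items():
    for p,w in(([x,y,ZU],a),([x,y,ZG],a),([C0[0],C0[1]+BAY[b],ZU],0),([C0[0],C0[1]+BAY[b],ZG],0)):
        q=inverse_kinematics(p,ori(np.radians(w))); print(n,np.round(q,2) if q is not None else None)
pick("felt")
im,d=get_image("scene"); cv2.imwrite("pics/felt_lift.png",im[:,:,::-1])
E
```

```text
felt [ 0.45  0.27  1.59 -0.    1.28 -1.1 ]
felt [ 0.45  0.41  1.66 -0.    1.07 -1.1 ]
felt [-0.37 -0.03  1.92  0.    1.25 -1.94]
felt [-0.37  0.14  2.    0.    1.   -1.94]
black [ 0.35  0.17  1.71 -0.    1.26 -1.16]
black [ 0.35  0.32  1.78 -0.    1.04 -1.16]
black [-0.51  0.02  1.87  0.    1.25 -2.08]
black [-0.51  0.18  1.95  0.    1.01 -2.08]
thin [ 0.22  0.08  1.81 -0.    1.25 -1.31]
thin [ 0.22  0.24  1.88 -0.    1.02 -1.31]
thin [-0.62  0.09  1.8   0.    1.25 -2.2 ]
thin [-0.62  0.25  1.87  0.    1.02 -2.2 ]
cork [ 0.09  0.03  1.87 -0.    1.25 -1.44]
cork [ 0.09  0.19  1.94 -0.    1.01 -1.44]
cork [-0.73  0.18  1.7   0.    1.26 -2.3 ]
cork [-0.73  0.33  1.77  0.    1.05 -2.3 ]
above felt t1.8 [0.5241 0.3418 0.1653] F [0.8 0.5 0.3] open 0.0577
down hit=True t2.7 [0.5231 0.3407 0.0481] F [-1.2  1.4  4.2] open 0.0583contact
```

Run:
```python
from h import *
st("")
im,d=get_image("scene"); 
a=cv2.resize(im[120:230,220:360],None,fx=5,fy=5,interpolation=cv2.INTER_CUBIC);cv2.imwrite("pics/chk1.png",a[:,:,::-1])
x,y,a,t,_=B["felt"]
print(move_l([x,y,.075],feed=.15)); st("75")
print(move_l([x,y,.055],feed=.04,max_force=15)); st("55"); hold(.3); st("")
print(move_l([x,y,.047],feed=.03,max_force=10)); st("47");hold(.3); st("")
im,d=get_image("scene"); 
a=cv2.resize(im[120:230,220:360],None,fx=5,fy=5,interpolation=cv2.INTER_CUBIC);cv2.imwrite("pics/chk2.png",a[:,:,::-1])
```

```text
t3.6 [0.5237 0.3406 0.1637] F [-0.3 -0.6 -0.4] open 0.0581
False
75 t4.4 [0.5249 0.3413 0.0755] F [0.3 1.2 0.1] open 0.0579
False
55 t5.1 [0.5244 0.341  0.0548] F [ 0.6 -0.5 -0.1] open 0.0580
 t5.4 [0.5246 0.3411 0.0553] F [ 0.4 -0.5 -0.1] open 0.0580
True
47 t5.7 [0.525  0.3413 0.0477] F [-0.9  0.4  4.6] open 0.0581
 t6.0 [0.525  0.3412 0.0477] F [-0.6 -0.1  4.7] open 0.0576
```

View pics/chk2.png

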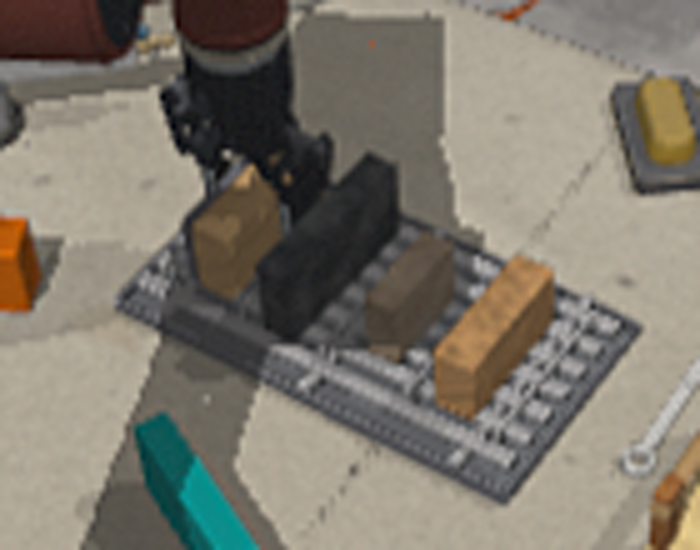

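The fingers made light contact (about 5 N) at z=0.048. The chk2 crop shows the right finger beside the taller black block, so it's probably touching that. I'll grip 6 mm higher, which still leaves enough pad on the block.

```bash
sed -i 's/^ZG=.*/ZG=.053; ZU=.168/' h.py
python3 - <<'E'
from h import *
x,y,a,t,_=B["felt"]
move_l([x,y,ZG],feed=.05); hold(.2); st("53")
gripper_to(t-.006,60); st("gripped")
move_l([x,y,ZU],feed=.12); st("lifted")
im,d=get_image("scene"); 
cv2.imwrite("pics/lift2.png",im[:,:,::-1])
a=cv2.resize(im[70:230,200:360],None,fx=3.7,fy=3.7,interpolation=cv2.INTER_CUBIC);cv2.imwrite("pics/chk3.png",a[:,:,::-1])
E
```

```text
53 t6.5 [0.5242 0.3408 0.0526] F [0.4 0.5 0.2] open 0.0580
gripped t6.8 [0.5246 0.3411 0.053 ] F [0.9 1.3 0. ] open 0.0388
lifted t7.9 [0.5238 0.3407 0.1668] F [-0.1  0.1 -1.8] open 0.0396
```

View pics/chk3.png

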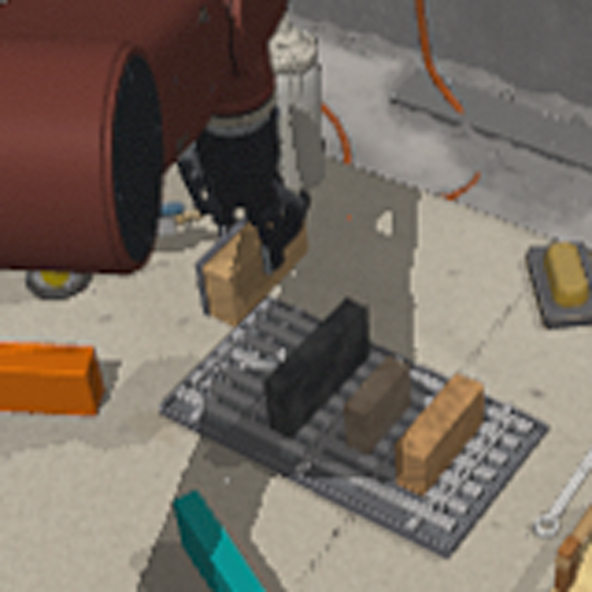

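The felt block is held level and the other three are undisturbed. Placing it now.

Run:
```python
from h import *
place("felt")
im,d=get_image("top"); P=cloud("top",d)
m=(P[...,2]>.083)&(P[...,2]<.097)&(P[...,0]<.57)&(P[...,0]>.40)&(abs(P[...,1]+.105)<.036)
q=P[m]; print(len(q),cv2.minAreaRect(q[:,:2].astype(np.float32)*1000),np.median(q[:,2]) if len(q) else 0)
a=cv2.resize(im[130:240,340:500],None,fx=4.5,fy=4.5,interpolation=cv2.INTER_CUBIC);cv2.imwrite("pics/pl1.png",a[:,:,::-1])
```

```text
over bay t9.6 [ 0.4864 -0.1046  0.1681] F [ 2.1 -0.1 -2.4] open 0.0394
placed hit=False t11.2 [ 0.4859 -0.1053  0.0533] F [-0.1 -0.7 -2.2] open 0.0391
open t11.6 [ 0.4863 -0.1054  0.0538] F [ 0.1  0.8 -0.3] open 0.0581
up t12.5 [ 0.4854 -0.105   0.167 ] F [-0.1  0.1  0.1] open 0.0578
139 ((486.1575622558594, -107.89639282226562), (127.21286010742188, 29.98230743408203), 10.850759506225586) 0.08942622685869472
```

View pics/pl1.png

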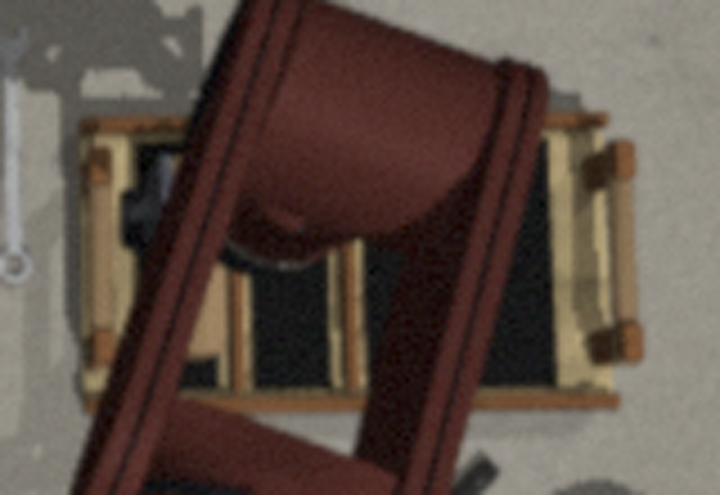

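The arm blocks the top view of bay 1, so I'll check it from over the drain rack. Next is the black block, gripped a little higher because it's taller.

```bash
python3 - <<'E'
import re
s=open("h.py").read()
s=s.replace("def pick(n):","def pick(n):\n    ZG=ZGS[n]").replace("def place(n,dx=0,dy=0):","def place(n,dx=0,dy=0):\n    ZG=ZGS[n]")
s=s.replace("    hit=move_l([x,y,ZG],feed=.12,max_force=15)","    move_l([x,y,ZG+.015],feed=.12)\n    hit=move_l([x,y,ZG],feed=.04,max_force=10)")
s+='''
ZGS=dict(felt=.053,black=.058,thin=.050,cork=.050)
TOPZ=dict(felt=.090,black=.098,thin=.085,cork=.084)
def check(n,cam="top"):
    im,d=get_image(cam); P=cloud(cam,d); yb=C0[1]+BAY[B[n][4]]
    m=(abs(P[...,2]-TOPZ[n])<.006)&(abs(P[...,0]-C0[0])<.085)&(abs(P[...,1]-yb)<.036)
    q=P[m]
    if len(q)<20: print(n,cam,"few",len(q)); return im
    r=cv2.minAreaRect(q[:,:2].astype(np.float32)*1000); print(n,cam,len(q),"z %.4f"%np.median(q[:,2]),"rect-bay mm",np.round(np.array(r[0])-1000*np.array([C0[0],yb]),1),np.round(r[1],1),round(r[2],1))
    return im
'''
open("h.py","w").write(s)
E
python3 - <<'E'
from h import *
pick("black")
im=check("felt"); check("felt","scene")
a=cv2.resize(im[130:240,200:500],None,fx=2.6,fy=2.6,interpolation=cv2.INTER_CUBIC);cv2.imwrite("pics/pl2.png",a[:,:,::-1])
im,_=get_image("scene");cv2.imwrite("pics/sc2.png",im[:,:,::-1])
E
```

```text
above black t14.2 [0.5163 0.2686 0.168 ] F [ 0.3 -1.4 -0. ] open 0.0437
down hit=False t15.7 [0.5157 0.2694 0.0577] F [-0.2  0.1  0.4] open 0.0436
gripped t16.0 [0.5161 0.2696 0.0581] F [ 0.1 -0.1 -0.1] open 0.0257
lifted t17.1 [0.5153 0.2692 0.1669] F [-0.5  0.4 -1.7] open 0.0258
felt top 618 z 0.0897 rect-bay mm [-0.6 -0.8] [ 40.2 122.4] 89.9
felt scene 371 z 0.0912 rect-bay mm [ 1.7 -0.5] [ 40.9 126.4] 89.4
```

View pics/sc2.png

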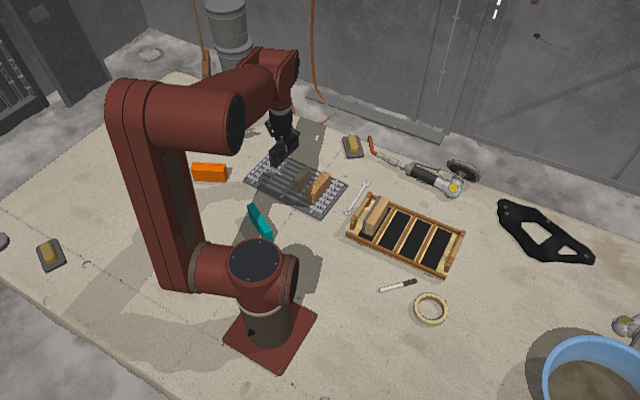

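View pics/pl2.png

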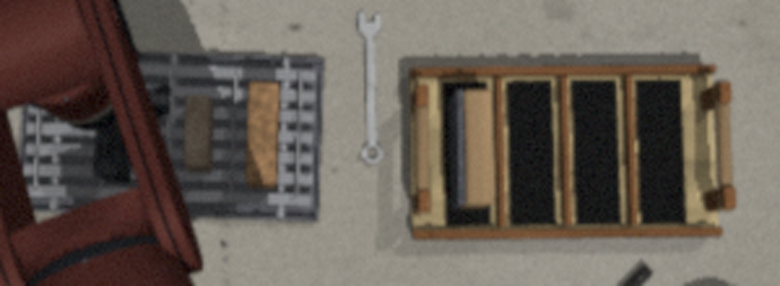

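Felt stands in bay 1 within 2 mm of centre and parallel, at about (376,215) in the scene view. Black is held at about (283,150). I'll place it and then move thin and cork.

Run:
```python
from h import *
place("black"); pick("thin"); check("black"); check("black","scene")
```

```text
over bay t18.9 [ 0.4863 -0.1785  0.168 ] F [-0.3  1.  -1.9] open 0.0258
placed hit=True t20.3 [ 0.4857 -0.1792  0.0581] F [1.2 0.3 5.5] open 0.0260
open t20.6 [ 0.4844 -0.1785  0.0569] F [ 0.5  0.  -0. ] open 0.0440
up t21.5 [ 0.4854 -0.1789  0.1669] F [-0.2  0.3 -0.8] open 0.0441
above thin t23.1 [0.5073 0.1951 0.168 ] F [ 0.6 -0.1  0.5] open 0.0461
down hit=False t24.7 [0.5067 0.196  0.0497] F [-0.   0.2 -0.1] open 0.0461
gripped t25.0 [0.5072 0.1961 0.0502] F [0.1 1.1 0.4] open 0.0275
lifted t26.1 [0.5063 0.1958 0.1669] F [ 0.4  0.4 -1.8] open 0.0271
black top 477 z 0.0978 rect-bay mm [-1.9 -0.4] [138.4  27.2] 0.1
black scene 288 z 0.0991 rect-bay mm [ 0.3 -0.2] [ 26.7 139.1] 89.9
```

Run:
```python
from h import *
place("thin"); pick("cork"); check("thin"); check("thin","scene")
place("cork")
movep([.45,.2,.25],ori(0)); st("park")
for n in B: check(n); check(n,"scene")
im,_=get_image("top"); a=cv2.resize(im[130:240,200:500],None,fx=2.6,fy=2.6,interpolation=cv2.INTER_CUBIC);cv2.imwrite("pics/end_top.png",a[:,:,::-1])
im,_=get_image("scene");a=cv2.resize(im[180:290,330:480],None,fx=5,fy=5,interpolation=cv2.INTER_CUBIC);cv2.imwrite("pics/end_sc.png",a[:,:,::-1])
```

```text
over bay t27.9 [ 0.4864 -0.2524  0.1679] F [-0.9  0.1 -1.8] open 0.0272
placed hit=True t29.4 [ 0.4857 -0.2532  0.0502] F [0.4 0.  3.1] open 0.0272
open t29.7 [ 0.4847 -0.2524  0.0491] F [0.6 0.2 0.3] open 0.0459
up t30.6 [ 0.4854 -0.2528  0.1669] F [0.4 0.5 0.9] open 0.0456
above cork t32.3 [0.5053 0.1239 0.168 ] F [ 0.6 -0.3  0.3] open 0.0521
down hit=False t33.8 [0.5047 0.1247 0.0497] F [ 0.1  0.8 -0.2] open 0.0522
gripped t34.1 [0.5054 0.1247 0.0504] F [ 0.2 -0.1  0.5] open 0.0333
lifted t35.2 [0.5043 0.1246 0.167 ] F [-0.3  1.4 -1. ] open 0.0333
thin top 275 z 0.0840 rect-bay mm [-1.4 -0.8] [28.5 77.8] 89.2
thin scene 175 z 0.0849 rect-bay mm [ 2.2 -0.3] [81.2 27.2] 1.1
over bay t37.0 [ 0.4864 -0.3263  0.1679] F [-0.6  0.2 -1.5] open 0.0335
placed hit=True t38.5 [ 0.4858 -0.3272  0.0504] F [ 1.7 -0.9  4.2] open 0.0336
open t38.8 [ 0.4848 -0.3263  0.0492] F [0.4 0.9 0.3] open 0.0521
up t39.8 [ 0.4854 -0.3268  0.1668] F [-0.2 -0.3  0.1] open 0.0522
park t41.7 [0.4503 0.1993 0.2497] F [-0.7 -0.1  0.2] open 0.0518
felt top 618 z 0.0896 rect-bay mm [-0.5 -0.8] [ 40.5 122.4] 89.0
felt scene 377 z 0.0908 rect-bay mm [ 1.7 -0.6] [ 40.5 126.4] 89.8
black top 484 z 0.0977 rect-bay mm [-2. -1.] [138.   27.9] 0.2
black scene 284 z 0.0991 rect-bay mm [ 1.6 -0.4] [ 27.3 141.5] 89.8
thin top 272 z 0.0842 rect-bay mm [-1.5 -1.1] [29.5 77.6] 90.0
thin scene 173 z 0.0850 rect-bay mm [1.4 0. ] [82.4 27.1] 0.6
cork top 475 z 0.0839 rect-bay mm [-1.9  0.3] [ 34.3 110.9] 89.9
cork scene 310 z 0.0850 rect-bay mm [ 2.  -0.3] [ 33.2 114.6] 89.7
```

View pics/end_top.png

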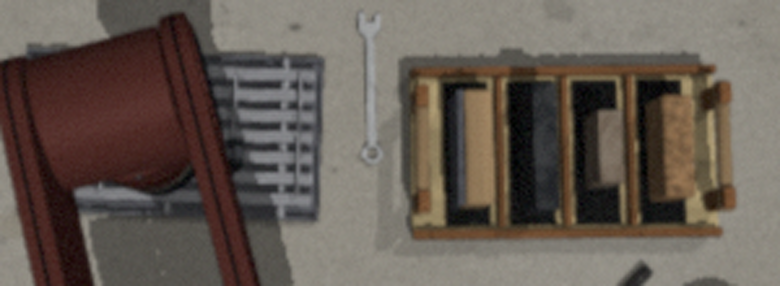

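View pics/end_sc.png

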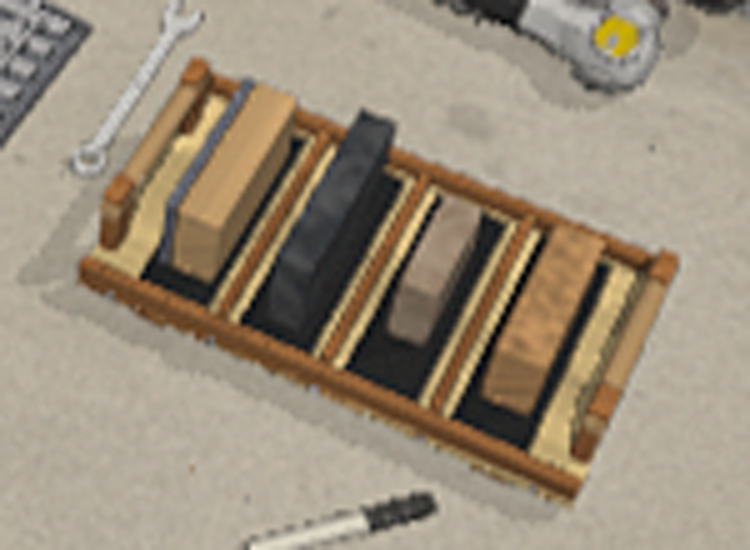

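All four blocks stand upright and centred in order: felt, black, thin, cork. The gripper is parked clear of everything.

```bash
python3 -c "
from h import *
hold(.3); print(job_done()); st('')"
```

```text
the job is handed in; nothing more can be done
None
the job is handed in; nothing more can be done
```

All four blocks are in the carrying rack in their original order from the left: felt, black, thin, cork. I handed the job in at about 42 s, and it reported no verdict.

- **Position:** In the last check, both cameras put every block within about 2 mm of its bay centre and about 1° of the battens. The two cameras disagree by up to 4 mm lengthwise, which fits their calibration error.
- **Height and upright:** Block tops read 84 to 99 mm, which matches each block standing on the bay floor. All four look upright in the pictures. The gripper was open and parked clear of both racks.
- **Contact on the way:** On the first reach for the felt block, the open fingers touched something at z = 0.048 m, probably the taller black block next to it. The steady force was about 5 N. The first touch stopped the approach and I backed off. A slower retry touched again, so I raised the grip about 5 mm. No block was seen to move, and nothing else went wrong.

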